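# Slide the drilled disc out of the pack and home into the diameter gauge

### The job

One of the five steel discs lying packed together on the surface plate has a hole through its middle: slide that one clear of the pack and across the plate into the diameter gauge, and press it home so that it bears firmly, but not hard, on both stop pins. Keep it flat on the plate all the way without bearing down hard, and leave the other discs and everything else where they are.

Things in the scene. Friction and masses are not known exactly. Their poses are not given: they have to be found in the camera images.
- drilled: The disc to move: turned steel, 64 mm in diameter, 16 mm thick, flat on both faces, about 0.4 kg, with a 14 mm hole through its middle (18 mm at the chamfer). Origin at the middle of its underside, z up. At the start its own -x axis points straight out of the pack to the only open side: plain discs touch it at -90, -30, +30 and +90 degrees from its +x axis.
- plain1: One of four plain discs without a hole, otherwise the same (64 mm in diameter, 16 mm thick, 0.4 kg); it touches the drilled disc at -90 degrees from that disc's +x axis. Origin at the middle of its underside.
- plain2: Plain disc at -30 degrees from the drilled disc's +x axis. Origin at the middle of its underside.
- plain3: Plain disc at +30 degrees from the drilled disc's +x axis. Origin at the middle of its underside.
- plain4: Plain disc at +90 degrees from the drilled disc's +x axis. Origin at the middle of its underside.
- plate: Black granite surface plate, 380 mm in x by 740 mm in y, fixed on the bench. Origin under its middle on the bench; its flat top is 60 mm above that. Discs slide on it and on the stops with friction of about 0.12; fingertips grip better than that: pressed on a disc with about 10 N and moved slowly (under 50 mm/s) they carry it along.
- gauge: Grey bench diameter gauge on a foot rail fixed on the plate; place and heading vary. Origin on the plate's top, where the middle of a disc's underside lies when home if the head is at its middle setting; but the head (stop pins, body, dial, all in one) is clamped anywhere within 5 mm either way along the gauge's x axis, and home with it. A disc enters along +x from the open -x side.
- plunger (a joint): The dial's sprung plunger (0.06 to 0.1 N, too weak to push a disc back), between the stop pins: travel in m, 0 when free, 0.003 when a disc is home on both pins. Pins: 12 mm in diameter, 22 mm high, 38 mm from the home point, 40 degrees either side of the gauge's x axis. Behind them, from 44 mm past home: body 104 mm wide, 30 mm high (knob to 42 mm), then the dial, 28 mm high.
- square: Bystander: small engineer's square lying on the plate (75 by 55 mm, 14 mm high). Origin at the middle of its underside.
- oil: Bystander: grey plastic oil bottle, 52 mm across and 120 mm high, standing on the bench at the left end of the plate. Origin at the middle of its underside.
- spanner: Bystander: steel spanner 166 mm long, 8 mm thick, lying on the bench at the right end of the plate. Origin at the middle of its underside.
Not all that is in view belongs to the job. What is shaped like the plain2 but red is not meant.

How it is judged (in metres and radians):
On the way, in this order (a step that is already met when the one before it is completed fails the run):
1. the drilled disc stands clear of all four plain discs, with a gap of at least 10 mm (horizontal distance between drilled and plain1 above 0.074 m and horizontal distance between drilled and plain2 above 0.074 m and horizontal distance between drilled and plain3 above 0.074 m and horizontal distance between drilled and plain4 above 0.074 m), for 0.1 s.
2. the drilled disc is pressed home on both stop pins with at least 3 N (contact force between drilled and gauge above 3 N and value of joint plunger above 0.0022 m), for 0.2 s.
At the end, for the whole second after the job is handed in: the drilled disc lies flat and still in the gauge, home on both stop pins (dial plunger pushed in by 2.2 to 3.8 mm, disc within 1.5 mm of the gauge's axis), and the four plain discs lie within 4 mm of where they began (value of joint plunger between 0.0022 and 0.0038 m and y of drilled in the frame of gauge between -0.0015 and 0.0015 m and angle between drilled's own z axis and vertical below 0.03 rad and linear speed of drilled below 0.005 m/s and distance of each of plain1, plain2, plain3, plain4 from where it was at the start of the episode below 0.004 m); the robot touches nothing.
It fails at once if a plain disc is moved by more than 4 mm (distance of any of plain1, plain2, plain3, plain4 from where it was at the start of the episode above 0.004 m).
It fails at once if the disc is pressed against the gauge with more than 25 N (contact force between drilled and gauge above 25 N).
It fails at once if the drilled disc is pressed onto the plate with more than 80 N (contact force between drilled and plate above 80 N).
It fails at once if the drilled disc is lifted off the plate by more than 4 mm or tipped by more than about 7 degrees (z of drilled in the frame of plate above 0.064 m or angle between drilled's own z axis and vertical above 0.12 rad).
It fails at once if the square, the oil bottle or the spanner is moved by more than 10 mm (distance of any of square, oil, spanner from where it was at the start of the episode above 0.01 m).
It also fails if it takes over 72 s, if anything falls off the work surface, if the arm or the gripper's body presses on something with over 40 N, if the wrist force passes 120 N, or if a joint passes its speed limit or range.

### The arm

A 6-joint arm with a two-finger parallel gripper is mounted at the origin on the work surface. World frame = base frame: x ahead of the robot, y to its left, z up, the work surface at z = 0. Lengths are in mm, angles in rad, forces in N, time in s.
With the tool pointing down it reaches from about 275 to 1000 mm from the base axis. Payload 8.4 kg.
Tool frame: the origin (TCP) lies at the very end of the fingers, on their centre line; the grasp point (between the pads) lies 19 mm behind it; z points along the fingers, y is the direction in which the jaws open and shut (so a half turn about z gives the same grasp; the last joint's range is limited). The gripper opens to 85 mm and grips with 20 to 120 N. Pads are 22 mm wide; open, the fingers measure 114 mm over their backs; the gripper's body (76 mm by 85 mm) begins 54 mm behind the grasp point. The pads swing forward as they close: fully open they stand 13 mm farther back than shut.
Start: joints at [1.221, 0.353, 1.633, -0, 1.155, -0.002], TCP at [213.018, 587.581, 231.281] pointing down, gripper open.
Joint ranges: [-2.63, 2.63], [-0.92, 2.1], [0.06, 2.66], [-1.3, 4.44], [0, 2.69], [-3.02, 3.02]. Speed limits (rad/s): [2.22, 2.22, 2.79, 3.14, 3.14, 3.14].

### API

Orientations are given as [roll, pitch, yaw] about the fixed x, y, z axes, in that order (R = Rz(yaw) Ry(pitch) Rx(roll)).
In Python, from rig import r, vision gives the robot as it stands.
- The arm moves only by the tool move_arm, never from a script. Its argument "series" is text: rows parted by semicolons, each of 7 numbers parted by spaces: the closure, from -1 (fully open) to 1 (shut), then the shift along the tool's x, y, z in units of 40 mm (1.0 is 40 mm), then the turn, a rotation vector about the tool's x, y, z in degrees. In form: grip tx ty tz ax ay az; .... A call has 1 to 20 rows; each row shifts and turns the pose as measured when the row begins, along the tool's axes as they then stand; what a row does not reach is not made up. A row lasts 1/8 s, in which the tool goes at most 62.5 mm and 10.7 degrees, less where a joint would pass 70% of its speed; a pose out of reach is approached as far as the arm can. A call is refused whole if a number of a shift passes 1 or a number of a turn 10.7, either way. A call with a gripper value outside its range is refused whole. The fingers move at their own pace and stop on an object; "grip_force" is the grip in N (left out, the last holds). Time passes only in rows, so rows that do not move let the fingers close. It gives the time, the measured TCP pose, the force and the opening at its end, in the units of the state.
- r.sense(): the state, without advancing time (a new reading comes with each control period).
- vision.grab_frame(name): name is "scene" or "top"; returns the picture (480x640x3 uint8, red, green, blue); there is no depth.
- vision.camera_params(name): a dict with "fx", "fy", "cx", "cy" (pixels), "position" and "rotation" of the camera in the world. Camera axes: x right, y up, looking along -z (the intrinsics and any distortion apply to the point x, -y, -z); pixel columns grow to the right and rows downward; lengths in mm; the calibration is good to about 2 mm. A picture is of the moment at which its call begins. camera_params takes no time and is no camera call.
- r.sign_off(): hands the job in, once; it reports no verdict.
The state is a dict: "clock": time; "qpos": joint angles; "qvel": joint speeds; "joint_efforts": joint torques, N m; "eef_pos": TCP position; "tcp_rot": TCP orientation; "contact_force": force on the tool from outside, world axes, zero at the start; "wrist_torque": the same for the moment, N m; "opening": opening from 0.0 (shut) to 1.0 (fully open).
Only numpy, scipy, OpenCV 4.12 (cv2) and the standard library are available. Lean on these libraries where they do the work, as an engineer would, in place of code of your own. Each camera call takes 0.05 s, during which the arm holds its last target. There are 200 camera calls.

## Working session

There is one attempt and no reset: what is moved stays moved. The work goes in short steps, Python scripts to look and compute and a tool call to move; the robot and the scene stay as the last step left them, time stands still between calls to the robot, and variables do not carry over. Pictures are saved under pics/ and viewed, about 8 in all and at most 12, crops included, and the job is handed in when it is done.

Besides the shell and the picture viewer there is one more tool, called after ">>>" as name(argument=value, ...) on one line, values as JSON. move_arm: Moves the arm, as the interface text tells. Its arguments: {"type":"object","properties":{"series":{"type":"string"},"grip_force":{"type":"number"}},"required":["series"]}

```bash
mkdir -p pics; ls
python3 - <<'E'
from rig import r, vision
import cv2
for n in("scene","top"):
    cv2.imwrite(f"pics/{n}0.png",vision.grab_frame(n)[:,:,::-1]); print(n,vision.camera_params(n))
print(r.sense())
E
```

```text
pics
scene {'fx': 556.8481853530586, 'fy': 556.8481853530586, 'cx': 312.7628438970343, 'cy': 230.38976625341462, 'position': array([1597.59059681,   11.4747114 ,  982.5994081 ]), 'rotation': array([ 0.80213313, -0.01474103,  1.61265867])}
top {'fx': 458.5533223431745, 'fy': 458.5533223431745, 'cx': 325.1912257232604, 'cy': 239.18396000192288, 'position': array([ 451.1121765 ,   14.06853017, 1103.1116898 ]), 'rotation': array([ 0.20959094, -0.00257222, -1.55202991])}
{'clock': 0.1, 'qpos': array([ 1.22059983e+00,  3.53592666e-01,  1.63405671e+00,  3.20079648e-05,
        1.15519622e+00, -2.39214055e-03]), 'qvel': array([-0.00194527, -0.00209126,  0.00150879, -0.00182769,  0.00325166,
        0.00102064]), 'joint_efforts': array([ 6.17277728e-04, -6.06353760e+01, -3.42823648e+01, -1.04993419e-04,
        3.95580166e-03, -4.08405214e-06]), 'eef_pos': array([212.86160854, 587.18280163, 230.62945566]), 'tcp_rot': array([-3.14033978e+00, -3.22641756e-05,  2.79377534e+00]), 'contact_force': array([-0.74427826,  0.45204129,  1.34922499]), 'wrist_torque': array([ 0.02437777,  0.04900604, -0.02474769]), 'opening': 0.9999529706312091}
```

View pics/top0.png

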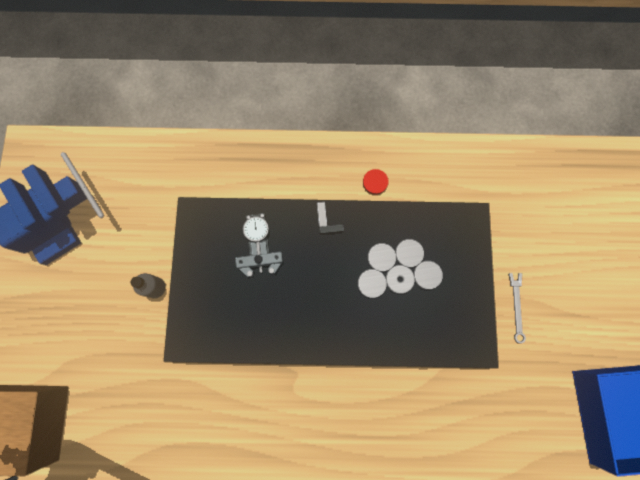

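View pics/scene0.png

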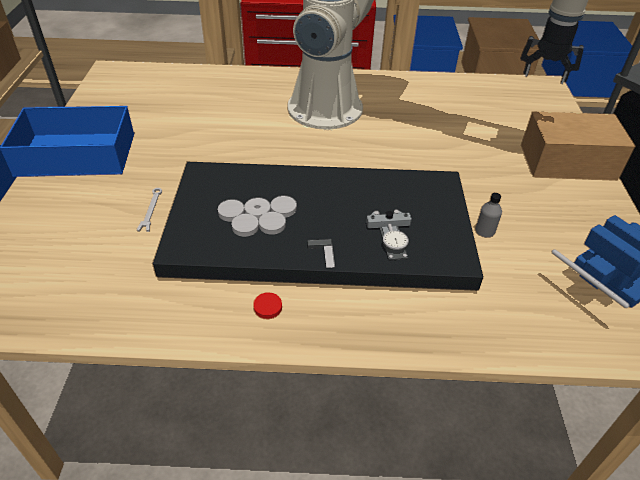

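The top view shows the drilled disc at about (400,279), with its open side facing down the picture towards the robot. The gauge is at about (258,260) and also opens downward. The square, spanner and bottle are off the route. I'll enlarge both places next.

```bash
cat > h.py <<'E'
import numpy as np, cv2
from rig import r, vision
from scipy.spatial.transform import Rotation as R
def rot(p): return R.from_euler('xyz',p['rotation']).as_matrix()
def px2w(n,u,v,z):
    p=vision.camera_params(n); d=rot(p)@np.array([(u-p['cx'])/p['fx'],-(v-p['cy'])/p['fy'],-1])
    return p['position']+d*(z-p['position'][2])/d[2]
def w2px(n,w):
    p=vision.camera_params(n); c=rot(p).T@(np.array(w)-p['position'])
    return np.array([p['cx']+p['fx']*c[0]/-c[2],p['cy']-p['fy']*c[1]/-c[2]])
E
python3 - <<'E'
from h import *
for uv in [(178,198),(489,204),(497,367),(164,362)]: print('plate',px2w('top',*uv,60).round(1))
for uv in [(400.5,279)]: print('disc top',px2w('top',*uv,76).round(1))
print('disc scene',px2w('scene',258,206.5,76).round(1))
im=cv2.imread('pics/top0.png')
a=cv2.resize(im[230:310,350:450],None,fx=4,fy=4,interpolation=cv2.INTER_CUBIC)
b=cv2.resize(im[205:285,210:310],None,fx=4,fy=4,interpolation=cv2.INTER_CUBIC)
cv2.imwrite('pics/crop.png',np.hstack([a,b]))
g=cv2.cvtColor(im,cv2.COLOR_BGR2GRAY)
c=cv2.HoughCircles(cv2.resize(g[230:310,350:450],None,fx=8,fy=8,interpolation=cv2.INTER_CUBIC),cv2.HOUGH_GRADIENT,1,80,param1=100,param2=20,minRadius=95,maxRadius=125)
for x,y,q in c[0]:
    u,v=350+(x-3.5)/8,230+(y-3.5)/8; print(round(u,1),round(v,1),q/8,px2w('top',u,v,76).round(1))
E
```

```text
plate [766. 366.  60.]
plate [ 765.6 -370.4   60. ]
plate [ 393.2 -367.3   60. ]
plate [390.2 364.7  60. ]
disc top [ 581.3 -155.6   76. ]
disc scene [ 584.  -151.7   76. ]
371.9 283.2 14.0 [570.5 -91.1  76. ]
428.1 275.0 13.9375 [ 591.6 -218.    76. ]
400.2 278.2 14.225 [ 583. -155.   76.]
410.4 253.2 13.0 [ 640.6 -179.    76. ]
381.0 256.2 13.325 [ 632.4 -112.    76. ]
```

View pics/crop.png

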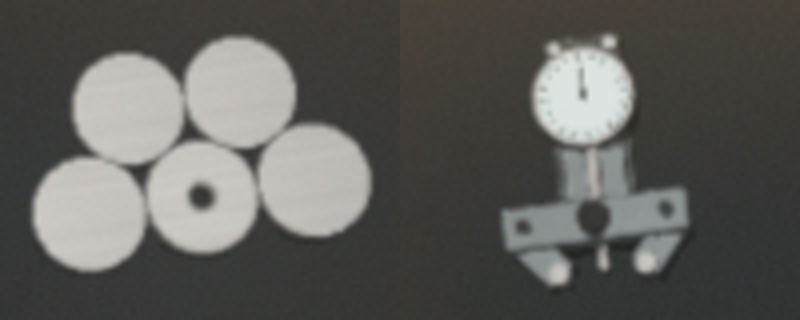

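Crops: the hole is at about (400.1,278.6). The pin tops are at about (249.1,272.9) and (271.1,270.1).

Run:
```python
from h import *
A=px2w('top',249.1,272.9,82);B=px2w('top',271.1,270.1,82)
print(A,B,np.linalg.norm(A-B),'want 48.85')
d=(A-B)[:2]/np.linalg.norm(A-B); x=np.array([d[1],-d[0]]); m=(A+B)[:2]/2
print('gauge x',x,np.degrees(np.arctan2(x[1],x[0])),'home',m-29.1*x)
# body ends (crop) heading check z=90
C=px2w('top',210+104/4-.4,205+231/4-.4,90);D=px2w('top',210+287/4-.4,205+206/4-.4,90);print(C-D,np.degrees(np.arctan2(-(C-D)[0],(C-D)[1])))
print('hole',px2w('top',400.1,278.6,76))
```

```text
[587.81554715 184.52929041  82.        ] [595.07776012 135.53338451  82.        ] 49.53118746430737 want 48.85
gauge x [0.98919304 0.146619  ] 8.431042913861013 home [562.66113618 155.76472468]
[-16.11662463 101.59828024   0.        ] 9.01377390413507
hole [ 582.21250344 -154.67685407   76.        ]
```

>>> move_arm(series="1 0 0 0 0 0 -10; 1 0 0 0 0 0 -10; 1 0 0 0 0 0 -9; 1 -.31 -.99 0 0 0 0; 1 -.31 -.99 0 0 0 0; 1 -.31 -.99 0 0 0 0; 1 -.31 -.99 0 0 0 0; 1 -.31 -.99 0 0 0 0; 1 -.31 -.99 0 0 0 0; 1 -.31 -.99 0 0 0 0; 1 -.31 -.99 0 0 0 0; 1 -.31 -.99 0 0 0 0; 1 -.31 -.99 0 0 0 0; 1 -.31 -.99 0 0 0 0; 1 -.31 -.99 0 0 0 0; 1 -.31 -.99 0 0 0 0", grip_force=40)

```text
clock: 2.1
eef_pos: [465.9, 93.5, 228.0]
tcp_rot: [-3.136, -0.005, -2.961]
contact_force: [0.2, 0.1, -0.4]
opening: -0.0
```

>>> move_arm(series="1 -.27 -.94 0 0 0 1.2; 1 -.27 -.94 0 0 0 0; 1 -.27 -.94 0 0 0 0; 1 -.27 -.94 0 0 0 0; 1 -.27 -.94 .2 0 0 0; 1 -.27 -.94 .5 0 0 0; 1 -.27 -.94 .7 0 0 0; 1 0 0 .7 0 0 0; 1 0 0 .4 0 0 0; 1 0 0 0 0 0 0")

```text
clock: 3.35
eef_pos: [585.2, -166.5, 124.3]
tcp_rot: [-3.136, -0.007, -2.986]
contact_force: [-0.7, -0.3, 0.6]
opening: 0.003
```

Run:
```python
from h import *
s=r.sense(); print(s['eef_pos'],s['tcp_rot'],s['contact_force'])
im=vision.grab_frame('scene')[:,:,::-1]; print(w2px('scene',s['eef_pos']))
im2=vision.grab_frame('top')[:,:,::-1]; print(w2px('top',s['eef_pos']))
a=cv2.resize(im[150:250,208:308],None,fx=4,fy=4,interpolation=cv2.INTER_CUBIC)
b=cv2.resize(im2[220:320,350:450],None,fx=4,fy=4,interpolation=cv2.INTER_CUBIC)
cv2.imwrite('pics/c2.png',np.hstack([a,b]))
```

```text
[ 585.19587503 -166.54977525  124.32188879] [-3.13632959 -0.00664342 -2.98649299] [-0.69479417 -0.26866582  0.55421002]
[250.6317435  191.42910386]
[409.25854286 274.53299512]
```

View pics/c2.png

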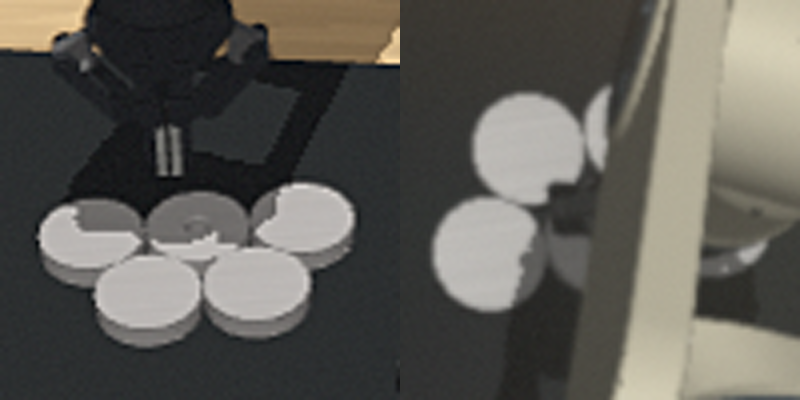

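The picture shows the finger tips above and slightly right of the drilled disc, with the tip at scene (250,194) and the hole at (257,207). They need to move 12 mm along tool y.

>>> move_arm(series="1 .02 .31 .3 0 0 0; 1 0 0 .3 0 0 0; 1 0 0 .3 0 0 0; 1 0 0 0 0 0 0; 1 0 0 0 0 0 0")

```text
clock: 4.08
eef_pos: [584.4, -153.0, 89.6]
tcp_rot: [-3.134, -0.001, -2.984]
contact_force: [-0.2, -0.0, 0.3]
opening: -0.0
```

>>> move_arm(series="1 .05 -.02 .2 0 0 0; 1 0 0 .06 0 0 0; 1 0 0 0 0 0 0; 1 0 0 0 0 0 0")

```text
clock: 4.58
eef_pos: [582.7, -154.7, 78.9]
tcp_rot: [-3.134, -0.001, -2.985]
contact_force: [0.5, -0.3, 0.0]
opening: -0.006
```

>>> move_arm(series="1 0 0 .03 0 0 0; 1 0 0 .03 0 0 0; 1 0 0 .03 0 0 0; 1 0 0 .03 0 0 0")

```text
clock: 5.08
eef_pos: [584.0, -155.1, 76.0]
tcp_rot: [-3.133, 0.002, -2.985]
contact_force: [-3.9, 1.2, 15.6]
opening: 0.0
```

>>> move_arm(series="1 .08 0 .03 0 0 0; 1 .1 0 .03 0 0 0; 1 .1 0 .03 0 0 0; 1 .1 0 .03 0 0 0")

```text
clock: 5.58
eef_pos: [575.2, -158.4, 76.1]
tcp_rot: [-3.128, 0.015, -2.985]
contact_force: [1.5, 0.1, 8.0]
opening: 0.0
```

>>> move_arm(series="1 .12 .025 .035 -.3 .3 0; 1 .12 .02 .035 -.3 .3 0; 1 .12 .02 .035 -.3 .3 0; 1 .12 .02 .035 -.3 .3 0")

```text
clock: 6.08
eef_pos: [563.0, -159.7, 76.1]
tcp_rot: [3.14, 0.008, -2.985]
contact_force: [0.8, -0.6, 8.7]
opening: -0.001
```

Run:
```python
from h import *
im=vision.grab_frame('scene')[:,:,::-1]; print(w2px('scene',r.sense()['eef_pos']))
cv2.imwrite('pics/c3.png',cv2.resize(im[150:250,190:330],None,fx=5,fy=5,interpolation=cv2.INTER_CUBIC))
```

```text
[255.71014755 200.62820853]
```

View pics/c3.png

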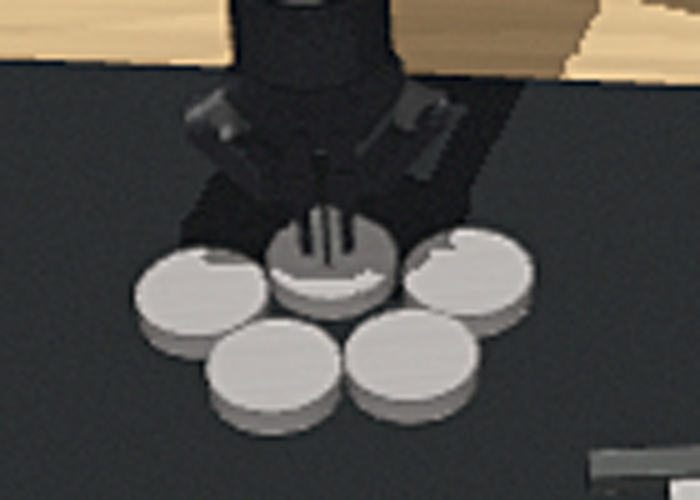

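The drilled disc is sliding out under the fingers (crop ~(330,262)), and the plain discs look unmoved.

>>> move_arm(series="1 .15 .018 .035 0 .15 0; 1 .15 .018 .035 0 .2 0; 1 .15 .018 .035 0 .2 0; 1 .15 .018 .035 0 .2 0; 1 .15 .018 .035 0 .2 0; 1 .15 .018 .035 0 .2 0; 1 .15 .018 .035 0 .2 0; 1 .15 .018 .035 0 .2 0")

```text
clock: 7.12
eef_pos: [529.3, -165.6, 76.1]
tcp_rot: [-3.13, 0.011, -2.985]
contact_force: [2.3, 0.9, 9.7]
opening: 0.001
```

>>> move_arm(series="1 .15 .018 .035 -.1 .2 0; 1 .15 .018 .035 -.1 .25 0; 1 .15 .018 .035 -.1 .25 0; 1 .15 .018 .035 -.1 .25 0; 1 .15 .018 .035 -.1 .25 0; 1 .15 .018 .035 -.1 .25 0; 1 .15 .018 .035 -.1 .25 0; 1 .15 .018 .035 -.1 .25 0; 1 .08 .018 .035 -.1 .25 0")

```text
clock: 8.25
eef_pos: [495.2, -172.5, 76.1]
tcp_rot: [-3.129, 0.008, -2.986]
contact_force: [1.7, 0.9, 10.1]
opening: -0.0
```

>>> move_arm(series="1 0 .1 .035 0 0 0; 1 -.02 .15 .035 0 0 0; 1 -.02 .15 .035 0 0 0; 1 -.02 .15 .035 0 0 0; 1 -.02 .15 .035 0 0 0; 1 -.02 .15 .035 0 0 0")

```text
clock: 9.0
eef_pos: [504.6, -142.6, 76.1]
tcp_rot: [-3.116, 0.028, -2.985]
contact_force: [-0.8, -1.9, 13.2]
opening: 0.001
```

>>> move_arm(series="1 .08 .11 .035 -.4 .5 0; 1 .08 .11 .035 -.4 .5 0; 1 .08 .11 .035 -.3 .5 0; 1 .08 .11 .035 -.3 .5 0; 1 .06 .13 .035 -.3 .4 0; 1 .04 .13 .035 -.3 .4 0; 1 .04 .13 .035 -.3 .4 0; 1 .04 .13 .035 -.3 .4 0")

```text
clock: 10.0
eef_pos: [494.9, -112.3, 76.0]
tcp_rot: [3.136, -0.005, -2.984]
contact_force: [0.2, -0.6, 11.7]
opening: -0.001
```

>>> move_arm(series="1 .04 .14 .035 -.1 .2 0; 1 .04 .14 .035 -.1 .2 0; 1 .03 .14 .035 -.1 .2 0; 1 .03 .14 .035 -.1 .2 0; 1 .03 .14 .035 -.1 .2 0; 1 .03 .14 .035 -.1 .2 0; 1 .03 .14 .035 -.1 .2 0; 1 .03 .14 .035 -.1 .2 0; 1 .03 .14 .035 -.1 .2 0; 1 .03 .14 .035 -.1 .2 0")

```text
clock: 11.25
eef_pos: [491.7, -62.9, 76.0]
tcp_rot: [3.135, -0.005, -2.982]
contact_force: [-0.8, -1.9, 12.6]
opening: 0.001
```

Run:
```python
from h import *
im=vision.grab_frame('scene')[:,:,::-1]; print(w2px('scene',r.sense()['eef_pos']))
cv2.imwrite('pics/c4.png',cv2.resize(im[140:260,200:430],None,fx=3.4,fy=3.4,interpolation=cv2.INTER_CUBIC))
```

```text
[296.80017957 183.94515197]
```

View pics/c4.png

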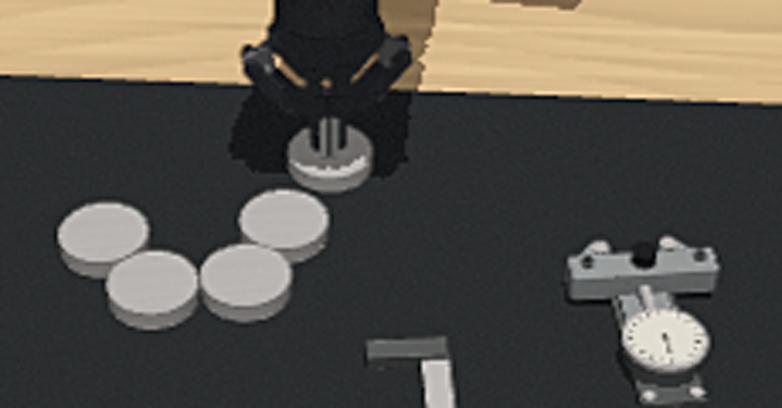

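The disc stays centred under the fingertips at crop (330,155), clear of the pack, and the plain discs haven't moved. I'll carry on.

>>> move_arm(series="1 .03 .14 .035 0 .2 0; 1 .03 .14 .035 0 .2 0; 1 .03 .14 .035 0 .2 0; 1 .03 .14 .035 0 .2 0; 1 .03 .14 .035 0 .2 0; 1 .03 .14 .035 0 .2 0; 1 .03 .14 .035 0 .2 0; 1 .03 .14 .035 0 .2 0; 1 .03 .14 .035 0 .2 0; 1 .03 .14 .035 0 .2 0; 1 .03 .14 .035 0 .2 0; 1 .03 .14 .035 0 .2 0; 1 .03 .14 .035 0 .2 0; 1 .03 .14 .035 0 .2 0; 1 .03 .14 .035 0 .2 0; 1 .03 .14 .035 0 .2 0")

```text
clock: 13.3
eef_pos: [488.8, 20.7, 76.0]
tcp_rot: [-3.13, -0.001, -2.979]
contact_force: [0.4, -1.3, 13.3]
opening: 0.002
```

>>> move_arm(series="1 .02 .14 .035 0 .2 0; 1 .02 .14 .035 0 .2 0; 1 .02 .14 .035 0 .2 0; 1 .02 .14 .035 0 .2 0; 1 .02 .14 .035 0 .2 0; 1 .02 .14 .035 0 .2 0; 1 .02 .14 .035 0 .2 0; 1 .02 .14 .035 0 .2 0; 1 .02 .14 .035 0 .2 0; 1 .02 .14 .035 0 .2 0; 1 .02 .14 .035 0 .2 0; 1 .02 .14 .035 0 .2 0")

```text
clock: 14.8
eef_pos: [491.4, 87.1, 76.0]
tcp_rot: [-3.123, 0.002, -2.977]
contact_force: [0.2, -2.4, 15.2]
opening: -0.002
```

>>> move_arm(series="1 .02 .13 .033 -.2 .2 0; 1 .02 .13 .033 -.2 .2 0; 1 .02 .13 .033 -.2 .2 0; 1 .02 .13 .033 -.2 .2 0; 1 .02 .13 .033 -.2 .2 0; 1 .02 .13 .033 -.2 .2 0; 1 .02 .13 .033 -.2 .2 0; 1 .02 .13 .033 -.2 .2 0; 1 .02 .13 .033 -.2 .2 0; 1 .02 .1 .033 -.2 .2 0; 1 .03 .05 .033 -.1 .2 0")

```text
clock: 16.18
eef_pos: [491.5, 141.5, 76.1]
tcp_rot: [3.124, 0.0, -2.974]
contact_force: [1.1, -0.3, 11.7]
opening: 0.0
```

Run:
```python
from h import *
print(w2px('scene',r.sense()['eef_pos']))
im=vision.grab_frame('scene')[:,:,::-1]
im2=vision.grab_frame('top')[:,:,::-1]
a=cv2.resize(im[150:260,340:440],None,fx=4,fy=4,interpolation=cv2.INTER_CUBIC)
b=cv2.resize(im2[210:320,210:310],None,fx=4,fy=4,interpolation=cv2.INTER_CUBIC)
cv2.imwrite('pics/c5.png',np.hstack([a,b]))
```

```text
[376.50904344 186.93879393]
```

View pics/c5.png

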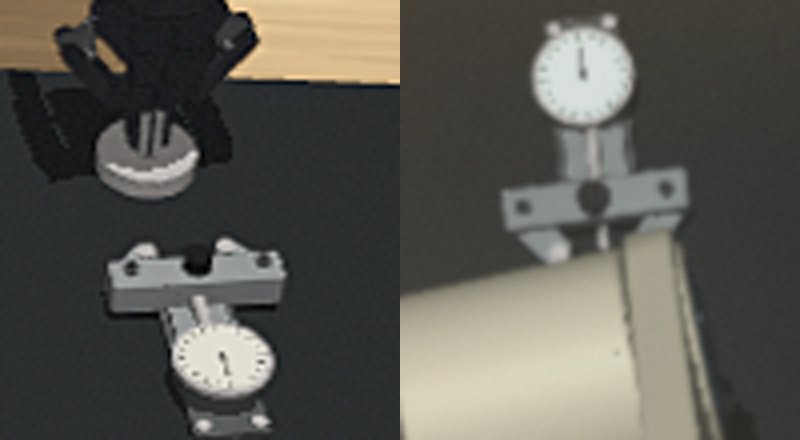

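The disc is centred under the fingers in front of the gauge, at scene (376.6,187.6). The pin tops are at scene (376.1,212.4) and (396.6,210.9).

Run:
```python
from h import *
A=px2w('scene',396.6,210.9,82);B=px2w('scene',376.1,212.4,82);print(A,B,np.linalg.norm(A-B))
m=(A+B)[:2]/2; x=np.array([.988,.152]);print('home',m-29.1*x, 'disc',px2w('scene',376.6,187.6,76))
e=r.sense()['eef_pos'][:2]
for H in (m-29.1*x,np.array([562.6,155.8])): 
  d=H-e; print('along',d@x,'left',d@[-x[1],x[0]])
```

```text
[587.05244961 185.69989243  82.        ] [595.37269928 135.77773106  82.        ] 50.610757260517055
home [562.46177444 156.31561174] disc [494.09890767 141.64888161  76.        ]
along 72.28038772116344 left 3.6880409456508096
along 72.33858158526543 left 3.157606258354727
```

>>> move_arm(series="1 -.06 .03 .033 .2 .1 0; 1 -.08 .03 .033 .2 .1 0; 1 -.08 .03 .033 .2 .1 0; 1 -.08 .03 .033 .1 .1 0; 1 -.08 .03 .033 .1 .1 0; 1 -.08 .03 .033 .1 .1 0")

```text
clock: 17.02
eef_pos: [515.5, 153.9, 76.0]
tcp_rot: [3.139, 0.004, -2.974]
contact_force: [-2.2, -1.2, 13.6]
opening: 0.001
```

>>> move_arm(series="1 -.06 -.04 .033 0 .1 0; 1 -.06 -.04 .033 0 .1 0; 1 -.06 -.04 .033 0 .1 0; 1 -.06 -.03 .033 0 .1 0; 1 -.06 -.02 .033 0 .1 0")

```text
clock: 17.65
eef_pos: [534.5, 151.5, 76.1]
tcp_rot: [3.137, 0.007, -2.973]
contact_force: [-1.6, 0.5, 11.4]
opening: 0.002
```

>>> move_arm(series="1 -.06 0 .033 0 .1 0; 1 -.06 0 .033 0 .1 0; 1 -.05 0 .033 0 .1 0; 1 -.05 0 .033 0 .1 0")

```text
clock: 18.15
eef_pos: [547.6, 154.3, 76.0]
tcp_rot: [3.136, 0.009, -2.973]
contact_force: [-2.2, -1.1, 12.1]
opening: -0.004
```

>>> move_arm(series="1 -.03 -.01 .033 0 .1 0; 1 -.03 -.01 .033 0 .1 0; 1 -.03 -.01 .033 0 .1 0")

```text
clock: 18.52
eef_pos: [554.7, 154.8, 76.1]
tcp_rot: [3.135, 0.01, -2.973]
contact_force: [-2.7, 0.7, 11.6]
opening: -0.002
```

>>> move_arm(series="1 -.02 -.01 .033 0 .1 0; 1 -.02 -.01 .033 0 .1 0")

```text
clock: 18.77
eef_pos: [558.6, 155.0, 76.1]
tcp_rot: [3.134, 0.011, -2.973]
contact_force: [-1.7, 0.4, 10.8]
opening: -0.001
```

>>> move_arm(series="1 -.02 -.01 .033 0 .1 0; 1 -.01 -.005 .033 0 .1 0")

```text
clock: 19.02
eef_pos: [561.9, 155.3, 76.0]
tcp_rot: [3.134, 0.012, -2.973]
contact_force: [-1.4, -0.4, 11.7]
opening: 0.004
```

>>> move_arm(series="1 -.02 0 .033 0 .1 0; 1 -.02 0 .033 0 .1 0")

```text
clock: 19.27
eef_pos: [565.0, 156.1, 76.0]
tcp_rot: [3.133, 0.011, -2.973]
contact_force: [-3.2, -0.8, 13.3]
opening: 0.003
```

>>> move_arm(series="1 -.02 0 .033 0 0 0; 1 -.02 0 .033 0 0 0")

```text
clock: 19.52
eef_pos: [567.5, 156.7, 76.1]
tcp_rot: [3.133, 0.013, -2.973]
contact_force: [-3.8, -1.5, 14.0]
opening: 0.002
```

>>> move_arm(series="1 -.02 0 .033 0 0 0; 1 -.02 0 .033 0 0 0")

```text
clock: 19.77
eef_pos: [570.0, 157.3, 76.1]
tcp_rot: [3.133, 0.015, -2.973]
contact_force: [-4.9, -0.2, 13.4]
opening: 0.003
```

Run:
```python
from h import *
print(w2px('scene',r.sense()['eef_pos']),r.sense()['contact_force'])
im=vision.grab_frame('scene')[:,:,::-1]
cv2.imwrite('pics/c6.png',cv2.resize(im[170:260,345:435],None,fx=6.5,fy=6.5,interpolation=cv2.INTER_CUBIC))
```

```text
[384.23322148 207.6018157 ] [-4.90013001 -0.20570783 13.42355317]
```

View pics/c6.png

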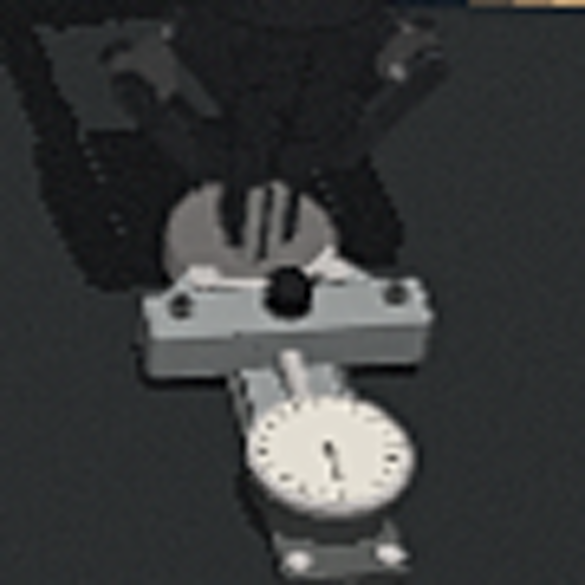

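>>> move_arm(series="1 -.03 0 .035 0 0 0; 1 -.03 0 .035 0 0 0")

```text
clock: 20.08
eef_pos: [573.4, 158.1, 76.1]
tcp_rot: [3.132, 0.017, -2.973]
contact_force: [-3.7, -1.1, 13.1]
opening: -0.001
```

Run:
```python
from h import *
s=r.sense();print(s['eef_pos'],s['contact_force'])
im=cv2.imread('pics/c6.png')
big=vision.grab_frame('scene')[:,:,::-1][170:260,345:435]
k=8;b=cv2.resize(big,None,fx=k,fy=k,interpolation=cv2.INTER_CUBIC)
b=cv2.convertScaleAbs(b[:300,:],alpha=1.8,beta=20)
t=np.linspace(0,2*np.pi,200);
def draw(img,c,rad,z,col):
    P=np.array([(w2px('scene',[c[0]+rad*np.cos(a),c[1]+rad*np.sin(a),z])-[345,170]+.5)*k for a in t]).astype(int)
    cv2.polylines(img,[P],True,col,1)
o=b.copy()
draw(o,(562.5,156),32,76,(0,255,0)); draw(o,s['eef_pos'][:2],32,76,(0,0,255))
for p in ((587.05,185.7),(595.37,135.8)): draw(o,p,6,82,(255,255,0))
cv2.imwrite('pics/c7.png',np.vstack([b,o]))
```

```text
[573.41585485 158.06344725  76.05635894] [-3.68834968 -1.07646389 13.10651039]
```

View pics/c7.png

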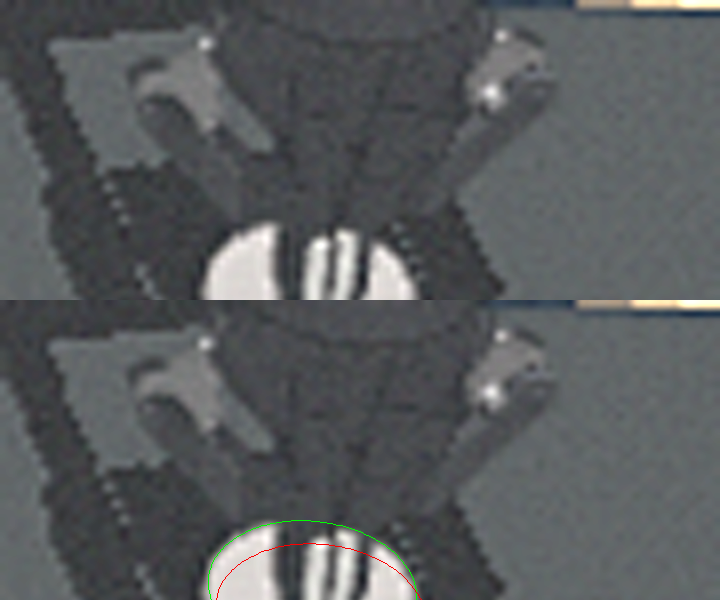

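The disc outline matches the measured home (green) to about half a pixel, and the fingertips have slipped about 10 mm ahead of it. So it is resting on the pins, but at ~13 N down the push is only about 2–3 N. I'll re-seat the fingers further back and press harder.

>>> move_arm(series="1 0 0 -.15 0 0 0; 1 .1 0 -.1 0 .3 0; 1 .2 0 0 0 .3 0; 1 .1 0 0 0 .3 0; 1 0 0 0 0 0 0; 1 0 0 0 0 0 0")

```text
clock: 20.88
eef_pos: [556.1, 155.0, 86.1]
tcp_rot: [3.132, 0.0, -2.973]
contact_force: [-0.4, 0.0, 0.7]
opening: 0.001
```

>>> move_arm(series="1 0 0 .12 0 0 0; 1 0 0 .05 0 0 0; 1 0 0 .04 0 0 0; 1 0 0 .03 0 0 0; 1 0 0 .03 0 0 0")

```text
clock: 21.5
eef_pos: [556.4, 155.2, 76.0]
tcp_rot: [3.132, 0.0, -2.973]
contact_force: [-6.2, -2.3, 21.7]
opening: 0.002
```

>>> move_arm(series="1 -.02 0 .05 0 .1 0; 1 -.02 0 .06 0 .1 0; 1 -.02 0 .065 0 .1 0")

```text
clock: 21.88
eef_pos: [561.7, 156.4, 76.0]
tcp_rot: [3.132, 0.001, -2.972]
contact_force: [-6.6, -2.4, 27.0]
opening: -0.003
```

>>> move_arm(series="1 -.02 0 .08 0 .1 0; 1 -.02 0 .085 0 .1 0; 1 -.02 0 .085 0 .1 0")

```text
clock: 22.25
eef_pos: [569.2, 158.3, 75.9]
tcp_rot: [3.131, 0.007, -2.972]
contact_force: [-6.8, -3.3, 31.2]
opening: 0.004
```

>>> move_arm(series="1 -.02 0 .085 0 .1 0; 1 -.02 0 .085 0 .1 0; 1 -.02 0 .085 0 .1 0")

```text
clock: 22.62
eef_pos: [577.0, 160.3, 75.9]
tcp_rot: [3.129, 0.013, -2.972]
contact_force: [-6.4, -1.6, 30.7]
opening: 0.002
```

The friction push saturates at about 3 N net on the pins, which is too marginal. I'll lift off, go behind the disc and push its rim directly, where the sensor reads the force.

>>> move_arm(series="1 0 0 -.2 0 0 0; 1 0 0 -.3 0 .3 0; 1 .4 0 0 0 .3 0; 1 .5 0 0 0 .2 0; 1 .5 0 0 0 0 0; 1 .4 0 0 0 0 .3; 1 0 0 0 0 0 .3; 1 0 0 0 0 0 0")

```text
clock: 23.62
eef_pos: [499.6, 146.7, 96.0]
tcp_rot: [3.13, -0.005, -2.983]
contact_force: [0.4, -0.0, 0.3]
opening: -0.003
```

Run:
```python
from h import *
s=r.sense();print(s['eef_pos'],s['tcp_rot'],s['contact_force'])
b=vision.grab_frame('scene')[:,:,::-1][160:260,345:435]
b2=vision.grab_frame('top')[:,:,::-1][205:305,210:300]
k=6;o=cv2.resize(b,None,fx=4.4,fy=k,interpolation=cv2.INTER_CUBIC)
b=cv2.resize(b,None,fx=k,fy=k,interpolation=cv2.INTER_CUBIC)[:, :400+140]
cv2.imwrite('pics/c8.png',np.hstack([b,cv2.resize(b2[:,:43],None,fx=k,fy=k)]))
```

```text
[499.63916682 146.65632834  96.02177571] [ 3.12970766 -0.00490623 -2.98341812] [ 0.4378429  -0.01592655  0.25197139]
```

View pics/c8.png

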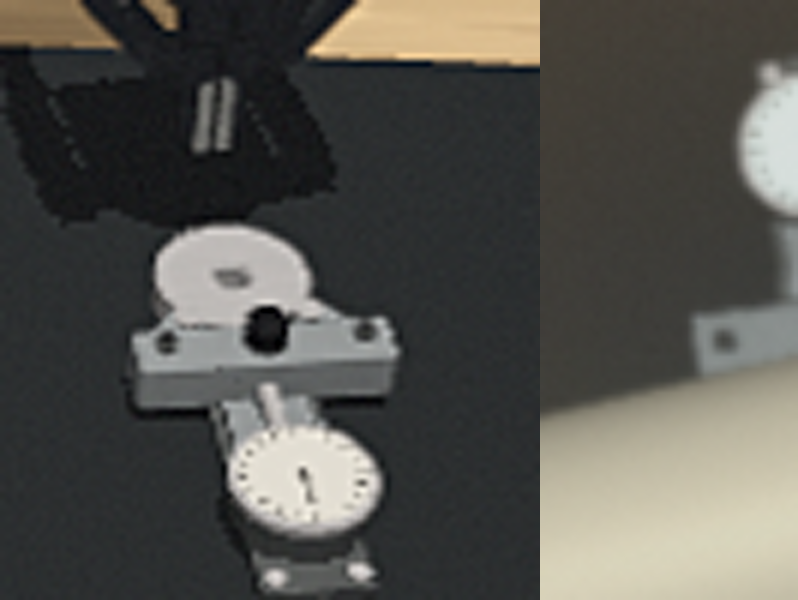

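The disc lies in the gauge with its hole at scene crop (233,277), and both pins are just behind its rim.

Run:
```python
from h import *
f=lambda u,v,z: px2w('scene',345+(u+.5)/6-.5,160+(v+.5)/6-.5,z)
h=f(233,277,76);print('hole',h,'ref home (562.5,156)')
x=np.array([.988,.152]);n=np.array([-.152,.988])
print('fwd,left of home',(h[:2]-[562.5,156])@x,(h[:2]-[562.5,156])@n)
print('knob',f(267,309,102),'body mid front',f(265,345,90))
for p in (f(267,309,102),): print('axis offset',(p[:2]-[562.5,156])@n)
e=r.sense()['eef_pos'][:2];print('finger left',(e-[562.5,156])@n, 'tip',w2px('scene',r.sense()['eef_pos']))
```

```text
hole [563.19170644 155.60904589  76.        ] ref home (562.5,156)
fwd,left of home 0.6239809345638894 -0.49140204319658287
knob [611.183753   163.96401069 102.        ] body mid front [619.12113236 164.04382324  90.        ]
axis offset 0.4685121053086156
finger left 0.30308348207752595 tip [379.436253   182.99845052]
```

>>> move_arm(series="1 0 0 .3 0 0 0; 1 0 0 .3 0 0 0; 1 0 0 .1 0 0 0; 1 0 0 0 0 0 0; 1 0 0 0 0 0 0")

```text
clock: 24.35
eef_pos: [500.2, 147.0, 65.1]
tcp_rot: [3.13, -0.006, -2.983]
contact_force: [0.0, 0.3, -0.2]
opening: 0.002
```

>>> move_arm(series="1 -.1 0 0 0 0 0; 1 -.1 0 0 0 0 0; 1 -.06 0 0 0 0 0; 1 -.03 0 0 0 0 0; 1 -.02 0 0 0 0 0")

```text
clock: 24.98
eef_pos: [514.2, 149.4, 65.9]
tcp_rot: [3.13, -0.004, -2.983]
contact_force: [0.0, -0.7, 1.0]
opening: -0.002
```

>>> move_arm(series="1 -.02 0 0 0 0 0; 1 -.02 0 0 0 0 0; 1 -.02 0 0 0 0 0")

```text
clock: 25.35
eef_pos: [516.5, 149.7, 65.8]
tcp_rot: [3.13, -0.004, -2.983]
contact_force: [0.1, 0.9, -0.4]
opening: -0.004
```

>>> move_arm(series="1 -.02 -.01 0 0 0 0; 1 -.02 -.01 0 0 0 0; 1 -.02 0 0 0 0 0; 1 -.02 0 0 0 0 0")

```text
clock: 25.85
eef_pos: [519.9, 149.3, 65.8]
tcp_rot: [3.13, -0.004, -2.983]
contact_force: [-1.4, -0.3, 0.8]
opening: 0.003
```

>>> move_arm(series="1 -.02 0 0 0 0 0; 1 -.02 0 0 0 0 0; 1 -.02 0 0 0 0 0")

```text
clock: 26.22
eef_pos: [520.0, 149.3, 65.1]
tcp_rot: [3.13, -0.009, -2.983]
contact_force: [-4.1, -0.3, 1.7]
opening: -0.002
```

>>> move_arm(series="1 -.03 0 0 0 0 0; 1 -.035 0 0 0 0 0; 1 -.035 0 0 0 0 0; 1 -.035 0 0 0 0 0")

```text
clock: 26.72
eef_pos: [520.0, 149.0, 63.6]
tcp_rot: [3.131, -0.02, -2.983]
contact_force: [-6.5, -1.0, 2.7]
opening: 0.001
```

>>> move_arm(series="1 -.045 0 -.02 0 .1 0; 1 -.045 0 -.02 0 .1 0; 1 -.045 0 -.02 0 .1 0; 1 -.045 0 -.02 0 .1 0")

```text
clock: 27.22
eef_pos: [519.9, 148.9, 63.9]
tcp_rot: [3.131, -0.043, -2.983]
contact_force: [-6.8, 0.7, -0.3]
opening: 0.001
```

The push held at 6–7 N for over half a second with no further travel, so the disc is home. Backing off now.

>>> move_arm(series="1 .02 0 0 0 0 0; 1 .1 0 0 0 0 0; 1 .3 0 0 0 0 0; 1 .3 0 -.3 0 0 0; 1 0 0 -.9 0 0 0; 1 .3 .9 -.9 0 0 0; 1 .3 .9 -.5 0 0 0; 1 .3 .9 0 0 0 0; 1 .3 .9 0 0 0 0; 1 .3 .9 0 0 0 0; 1 0 .9 0 0 0 0; 1 0 .9 0 0 0 0; 1 0 0 0 0 0 0; 1 0 0 0 0 0 0")

```text
clock: 28.98
eef_pos: [389.7, 388.3, 188.0]
tcp_rot: [3.126, -0.029, -2.984]
contact_force: [0.8, 0.1, -0.1]
opening: -0.003
```

Run:
```python
from h import *
s=r.sense();print(s['eef_pos'],s['contact_force'])
im=vision.grab_frame('top')[:,:,::-1]
a=cv2.resize(im[230:310,350:450],None,fx=4,fy=4,interpolation=cv2.INTER_CUBIC)
b=cv2.resize(im[205:305,210:310],None,fx=4,fy=4,interpolation=cv2.INTER_CUBIC)
c=np.zeros((400,800,3),np.uint8);c[:320,:400]=a;c[:,400:]=b
cv2.imwrite('pics/c9.png',c)
old=cv2.imread('pics/top0.png'); d=lambda i:cv2.cvtColor(i,cv2.COLOR_BGR2GRAY).astype(float)
# plain discs' shift since the start, by phase correlation
for n,(u,v) in dict(p4=(372,283),p1=(428,275),p2=(410,253),p3=(381,256),square=(330,218)).items():
    w=slice(v-16,v+17),slice(u-16,u+17); print(n,cv2.phaseCorrelate(d(old)[w],d(im)[w],cv2.createHanningWindow((33,33),cv2.CV_64F)))
```

```text
[389.73811306 388.33728074 188.00995541] [ 0.78662244  0.12858799 -0.0707938 ]
p4 ((-0.1056412319576836, 0.050832867203691734), 1.039174081109332)
p1 ((0.515238363240627, -0.2860478987353865), 0.8622266549259924)
p2 ((0.059053750201965016, 0.160607139465494), 0.8332016153825561)
p3 ((-0.25918189929884505, -0.1278628620429103), 0.9584969788457319)
square ((0.0235246998622074, 0.02055082167033362), 0.9940462391737893)
```

View pics/c9.png

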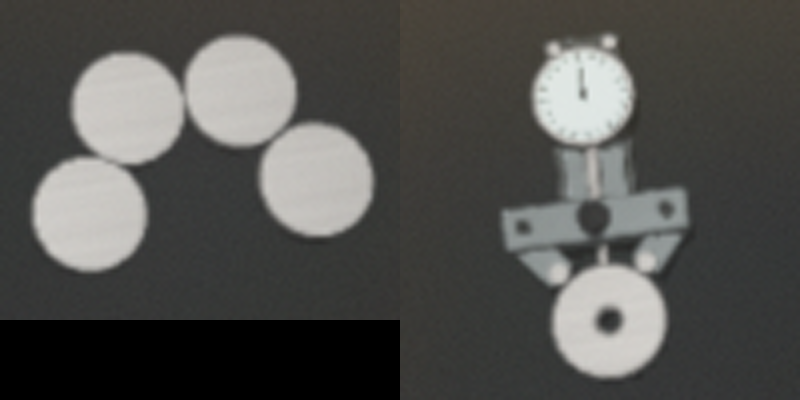

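Run:
```python
from h import *
f=lambda u,v,z: px2w('top',210+(u-400+.5)/4-.5,205+(v+.5)/4-.5,z)[:2]
h=f(609,320,76); A=f(558,272.5,82);B=f(646,262,82)
print(h,np.linalg.norm(h-A),np.linalg.norm(h-B),'want 38'); 
x=np.array([.988,.152]);n=np.array([-.152,.988]);print((h-(A+B)/2)@x,(h-(A+B)/2)@n,'want -29.1,0')
```

```text
[562.72716659 155.49793571] 38.56391079659272 37.99869533875957 want 38
-29.196747685276556 -0.044418265493843534 want -29.1,0
```

Both pin distances are 38 mm within reading error and the disc is on the axis within about 0.1 mm. The robot is clear, so I'm handing in.

```bash
python3 -c "
from rig import r
print(r.sign_off())"
```

```text
the job is handed in; nothing more can be done
None
```

The drilled disc is in the diameter gauge, home against both stop pins, and the job is handed in at about 29 s of the 72 s allowed. No verdict was reported.

**How it went:**
- I slid the disc out of the pack and across the plate with the shut fingertips, pressing down with about 8–15 N.
- In the gauge, pressing from above gave only about 3 N on the pins because the fingertips slipped, even at up to about 31 N down.
- I then went behind the disc and pushed its rim. The wrist force rose to 6–7 N over about a second and the disc did not move, after which I backed the arm clear.

**Last checks:**
- **Disc in the gauge:** its middle measured 38.6 and 38.0 mm from the two pins (38 is right). It was 29.2 mm short of the pin line (29.1 is right) and within 0.1 mm of the gauge's axis. Camera calibration is only good to about 2 mm, but the disc and pins were measured in the same picture.
- **Plain discs and square:** the image comparison gave shifts of 0.6 pixel (about 1.3 mm) or less. The largest, plain1, may be partly the drilled disc leaving that picture window.
- **Not checked:** the plunger travel and the pin force could not be read directly. The dial's needle showed no visible change. I did not recheck the oil bottle or spanner at the end; the arm never went near the spanner, but the last retreat ended near the bottle at a height of 188 mm, above its 120 mm.

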